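Hold a battery cartridge home for the retaining screw

ROBOT

A 7-joint arm with a two-finger parallel gripper is mounted at the origin on the work surface; the furniture and walls round the work are solid. World frame = base frame: x ahead of the robot, y to its left, z up, the work surface at z = 0. Lengths are in m, angles in rad, forces in N, time in s.
With the tool pointing down it reaches from about 0.4 to 0.75 m from the base axis. Payload 19.5 kg.
Tool frame: the origin (TCP) lies between the finger pads; the fingertips stand ctrl.nose_length ahead of it and the grasp point (between the pads) lies 3 mm ahead of it (ctrl.nose_length is the distance from the TCP to the fingertips, in m); z points along the fingers, y is the line along which they close (so a half turn about z gives the same grasp; the last joint's range is limited). The gripper opens to 85 mm and grips with 20 to 120 N. Pads are 22 mm wide; open, the fingers measure 114 mm over their backs; the gripper's body (76 mm by 85 mm) begins 54 mm behind the grasp point. The pads swing forward as they close: fully open they stand 13 mm farther back than shut.
Start: joints at [1.121, 0.707, -0.028, 1.485, 0.022, 0.951, -0.075], TCP at [0.228, -0.528, 0.253] pointing down, gripper open.
Joint ranges: [-2.71, 2.71], [-0.32, 2.16], [-1.57, 1.52], [0, 2.45], [-1.46, 4.6], [0, 2.02], [-2.83, 2.83]. Speed limits (rad/s): [1.89, 1.89, 2.57, 2.57, 3.01, 3.01, 3.01].

INTERFACE

Orientations are given as a unit quaternion [x, y, z, w].
In Python, from bench import ctrl, cams, job gives the robot as it stands.
- The arm moves only by the shell command python3 -m handwheel 'ROWS' [FORCE]. ROWS is JSON, a list of rows, each a list of 7 numbers: the turn, a rotation vector about the tool's x, y, z in rad, then the shift along the tool's x, y, z in cm, then the finger opening in cm, from 0 to 8.54. In form: [[wx, wy, wz, dx, dy, dz, jaw], ...]. A call has 1 to 20 rows; each row shifts and turns the commanded pose from where the row before left it, along the tool's axes as they then stand; what a row does not reach is not made up. A row lasts 1/10 s, in which the tool goes at most 50 mm and 8.59 degrees, less where a joint would pass 70% of its speed; a pose out of reach is approached as far as the arm can. A call is refused whole if a number of a shift passes 5 or a number of a turn 0.15, either way. A call with a gripper value outside its range is refused whole. The fingers move at their own pace and stop on an object; FORCE is the grip in N (left out, the last holds). Time passes only in rows, so rows that do not move let the fingers close. It gives the time, the measured TCP pose, the force, the opening and the grip force at its end, in the units of the state.
- ctrl.get_obs(): the state, without advancing time (a new reading comes with each control period).
- cams.camera(name): name is "scene" or "top"; returns a dict with "color" (384x512x3 uint8, red, green, blue), "mtx" (3x3 intrinsics, pixels), "extrinsics" (4x4, takes a point from camera to world coordinates). Camera axes: x right, y up, looking along -z (the intrinsics and any distortion apply to the point x, -y, -z); pixel columns grow to the right and rows downward; lengths in m; the calibration is good to about 2 mm. A picture is of the moment at which its call begins. There is no depth.
- job.hand_in(): hands the job in; it is judged then, once.
The state is a dict: "time_s": time; "joints": joint angles; "joint_velocities": joint speeds; "joint_efforts": joint torques, N m; "eef_pos": TCP position; "tcp_rot": TCP orientation; "contact_force": force on the tool from outside, world axes, zero at the start; "moment": the same for the moment, N m; "grip_width": finger opening in m; "grip_force": force on a finger pad.
Only numpy, scipy, OpenCV 4.12 (cv2) and the standard library are available. Lean on these libraries where they do the work, as an engineer would, in place of code of your own. Each camera call takes 0.05 s, during which the arm holds its last target. There are 200 camera calls.

TASK

Slide the orange battery cartridge, nose first, into the slot of the grey logger and press it gently against the spring contact inside until the front edge of the slot lies within the green band on the cartridge (about 10 N of push). Finish while still holding it pressed there, steadily, so that a colleague can tighten the retaining screw; do not crush the contact by overshooting far past the band, and leave the other things on the desk alone.

Things in the scene. Friction and masses are not known exactly. Their poses are not given: they have to be found in the camera images.
- cartridge: Orange battery cartridge, loose, 116 long (x) x 40 wide (y) x 28 high mm, about 0.18 kg, flat on the desk. Origin: centre of its underside. +x points to the black nose with brass pads (last 10 mm, stepped in to 34 x 22 mm); ribbed tail at -x. Green band round it, 52 to 66 mm behind the nose tip. Grip across the 40 mm width near the tail (x = -36 mm) to keep fingers clear of the slot.
- cartridge_nose (a point): Centre of the cartridge's nose tip: 58 mm ahead of its origin along x and 14 mm above its underside; same axes as the cartridge.
- logger: Grey bench logger fixed to the desk, 100 long (x) x 67 wide (y; 98 over its 4 mm feet) x 50 high mm; roof screw up to 60 mm. Origin: centre of its underside; +x is the direction in which the cartridge goes in. Slot in the black-framed -x end: 43 wide x 31.5 high mm, floor 10 mm above the desk, first 8 mm flared outwards 4 to 5 mm on every side.
- slot_mouth (a point): Centre of the slot's opening in the plane of its front edge: 50 mm from the logger's origin along its -x, 25.75 mm above the desk; same axes as the logger.
- contact (a joint): Travel in m (0 to 0.038) of the sprung contact in the slot, along the logger's +x. At rest (0) its flat face is 42 mm inside the slot's front edge. It pushes back with 2 N plus 0.5 N per mm: 7 N at 10 mm and 14 N at 24 mm travel, the two ends of the green band; 10.5 N at 17 mm is mid-band. Let go, it pushes the cartridge back.
- label_roll: White roll of labels standing on end, 69 mm across, 40 high, origin at the centre of its underside. Leave alone.
- tester: Grey cable tester with a white top and black dial, 118 x 72 x 43 mm, origin at the centre of its underside. Leave alone.
- screwdriver: Red-handled screwdriver lying on the desk, 150 mm long along its x, handle to -x. Leave alone.
Things that resemble listed ones, but are neither listed nor needed, are in the scene too. There is more than one size of the cartridge; the job needs the larger.

How it is judged:
On the way:
1. the nose is inside the slot, more than 15 mm past its front edge (x of cartridge_nose in the frame of slot_mouth between 0.015 and 0.09 m and y of cartridge_nose in the frame of slot_mouth between -0.006 and 0.006 m and z of cartridge_nose in the frame of slot_mouth between -0.006 and 0.006 m), for 0.1 s.
At the end, for the whole second after the job is handed in: Through the last second: cartridge still and straight in the slot, nose tip 50.5 to 67.5 mm past its front edge (green band and 1.5 mm either way), pushing the contact with 6.5 to 14.5 N, fingers on it with over 3 N; label roll, tester, screwdriver within 30 mm of their starts (contact force between cartridge and contact between 6.5 and 14.5 N and x of cartridge_nose in the frame of slot_mouth between 0.0505 and 0.0675 m and y of cartridge_nose in the frame of slot_mouth between -0.006 and 0.006 m and z of cartridge_nose in the frame of slot_mouth between -0.006 and 0.006 m and angle between the x axis of cartridge and the x axis of logger, either way round below 0.1 rad and contact force between the fingers and cartridge above 3 N and linear speed of cartridge below 0.01 m/s and distance of each of label_roll, tester, screwdriver from where it was at the start of the episode below 0.03 m); the arm keeps its last pose, push and grip.
It fails at once if the spring contact is pushed with more than 19 N (contact force between cartridge and contact above 19 N).
It fails at once if the label roll, the tester or the screwdriver is shifted by more than 30 mm (distance of any of label_roll, tester, screwdriver from where it was at the start of the episode above 0.03 m).
It also fails if it takes over 40 s, if anything falls off the work surface, if the arm or the gripper's body presses on something with over 40 N, if the wrist force passes 120 N, or if a joint passes its speed limit or range.

## Working session

There is one attempt and no reset: what is moved stays moved. The work goes in short steps, Python scripts to look and compute and a shell command to move; the robot and the scene stay as the last step left them, time stands still between calls to the robot, and variables do not carry over. Pictures are saved under pics/ and viewed, at most 10 in all, crops included, and the job is handed in when it is done.

```bash
mkdir -p pics; ls; python3 - <<'E'
from bench import ctrl,cams
import cv2,numpy as np
for n in ("scene","top"):
    c=cams.camera(n); cv2.imwrite(f"pics/{n}0.png",cv2.resize(c["color"][:,:,::-1],(800,600),interpolation=cv2.INTER_CUBIC)); print(n,c["mtx"].tolist(),c["extrinsics"].round(4).tolist(),[k for k in c])
print(ctrl.get_obs(),ctrl.nose_length)
E
```

```text
pics
scene [[491.59236844073104, 0.0, 251.007847860425], [0.0, 491.59236844073104, 186.69918568680063], [0.0, 0.0, 1.0]] [[0.5749, 0.3897, -0.7195, -0.4485], [-0.8181, 0.26, -0.5129, -0.9012], [-0.0128, 0.8835, 0.4683, 0.6418], [0.0, 0.0, 0.0, 1.0]] ['color', 'mtx', 'extrinsics']
top [[433.4006618074923, 0.0, 252.5842124327523], [0.0, 433.4006618074923, 183.21397571654202], [0.0, 0.0, 1.0]] [[0.0031, 0.9977, -0.0679, 0.4025], [-0.9998, 0.0018, -0.0188, -0.2462], [-0.0187, 0.0679, 0.9975, 1.2962], [0.0, 0.0, 0.0, 1.0]] ['color', 'mtx', 'extrinsics']
{'time_s': 0.1, 'joints': array([ 1.12133319,  0.70704613, -0.02761472,  1.48495876,  0.02202119,
        0.95091488, -0.07552703]), 'joint_velocities': array([ 2.20982632e-03, -3.60690135e-03,  1.66791657e-05, -2.87988429e-03,
        1.27244851e-03, -7.47311515e-05,  2.51905485e-04]), 'joint_efforts': array([ 7.06808078e-04, -8.84300137e+01,  1.23574622e+00, -2.36451548e+01,
        1.68707542e-02,  5.20808244e-03,  2.67520090e-05]), 'eef_pos': array([ 0.22792627, -0.52765262,  0.25286961]), 'tcp_rot': array([ 9.79289647e-01,  2.02463641e-01, -1.28443145e-04, -4.95650029e-04]), 'contact_force': array([0.18016475, 0.25102205, 0.41677353]), 'moment': array([ 0.00024162, -0.01729892, -0.02093671]), 'grip_force': 0.0, 'grip_width': 0.08556241315545844} 0.022
```

View pics/scene0.png

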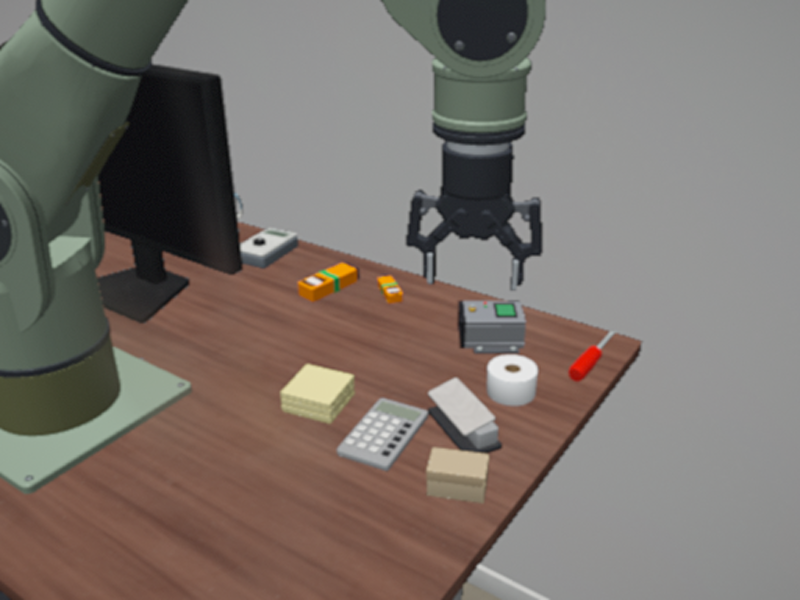

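View pics/top0.png

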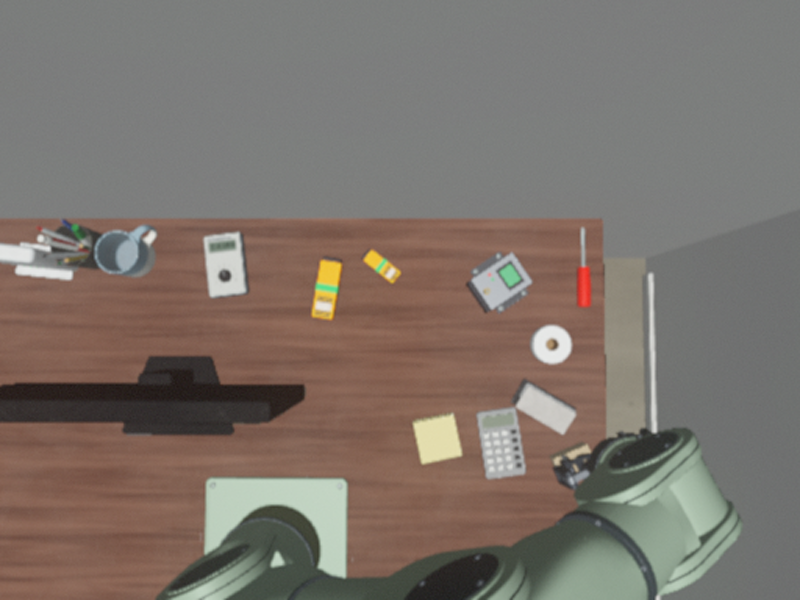

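Two candidates could be the cartridge: the large orange one at top (327,289) and the small one at (382,266). By size I take the large one, whose black nose seems to point away from the robot. The logger is at (500,282), with its dark end at lower left. I'll check both in close crops.

```bash
python3 - <<'E'
from bench import cams
import cv2,numpy as np
t=cams.camera("top")["color"][:,:,::-1]; s=cams.camera("scene")["color"][:,:,::-1]
r=lambda im,x,y:cv2.resize(im[y:y+50,x:x+66],(792,600),interpolation=cv2.INTER_CUBIC)
# top crop at native 12x : two halves stacked each 8x
a=cv2.resize(t[155:210,190:240],(400,440),interpolation=cv2.INTER_CUBIC)
b=cv2.resize(t[155:210,295:345],(400,440),interpolation=cv2.INTER_CUBIC)
cv2.imwrite("pics/topc.png",np.hstack([a,b]))
a=cv2.resize(s[160:200,185:265],(640,320-40+0),interpolation=cv2.INTER_CUBIC)
a=cv2.resize(s[160:195,185:265],(640,280),interpolation=cv2.INTER_CUBIC)
b=cv2.resize(s[188:226,280:360],(640,304),interpolation=cv2.INTER_CUBIC)
cv2.imwrite("pics/scc.png",np.vstack([a,b]))
E
```

```text
(no output)
```

View pics/topc.png

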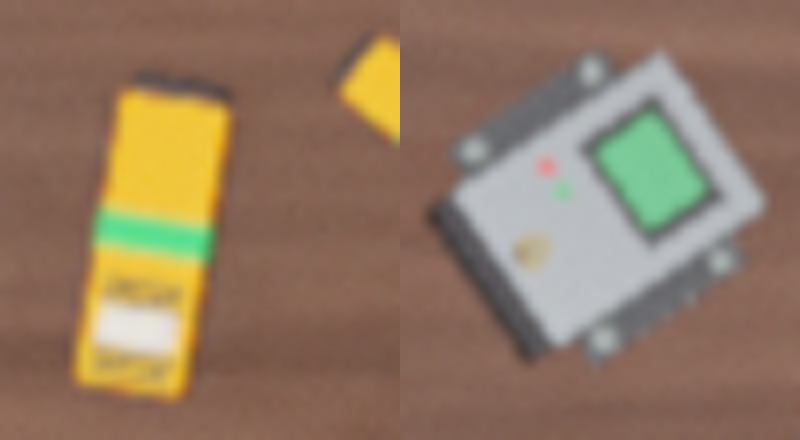

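View pics/scc.png

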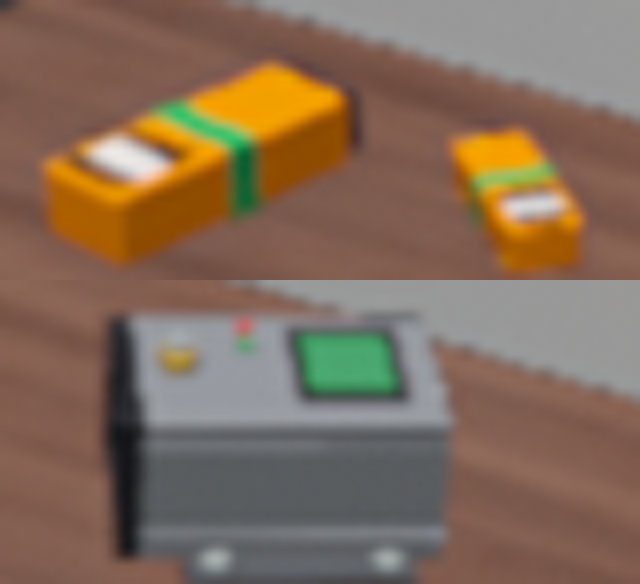

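The crops show the large cartridge with its black nose at the top end (nose-end orange corners (122,92) and (230,108), tail corners (78,378) and (185,395)). The logger's black-framed slot end is at lower left, from (432,212) to (530,358), and its back corners are (662,52) and (765,200).

```bash
cat > h.py <<'E'
import numpy as np
from scipy.spatial.transform import Rotation as R
def ray(c,px,z):
    """pixel (native) -> world point on plane z"""
    E=np.array(c["extrinsics"]);x=np.linalg.solve(c["mtx"],[px[0],px[1],1]);d=E[:3,:3]@[x[0],-x[1],-x[2]];o=E[:3,3]
    return o+d*(z-o[2])/d[2]
def proj(c,p):
    E=np.array(c["extrinsics"]);q=E[:3,:3].T@(np.asarray(p)-E[:3,3]);u=c["mtx"]@[q[0],-q[1],-q[2]];return u[:2]/u[2]
def delta(obs,target_p,xdir):
    """tool-frame shift (cm) and rotvec so tool z down, tool x at heading xdir"""
    r=R.from_quat(obs["tcp_rot"]);x=np.array([np.cos(xdir),np.sin(xdir),0]);z=np.array([0,0,-1.])
    g=R.from_matrix(np.c_[x,np.cross(z,x),z])
    return r.inv().apply(np.asarray(target_p)-obs["eef_pos"])*100,(r.inv()*g).as_rotvec(),g.as_matrix()
E
python3 - <<'E'
from bench import cams,ctrl
from h import *
c=cams.camera("top")
f=lambda p,ox,z:ray(c,((p[0]+.5)/8-.5+ox,(p[1]+.5)/8-.5+155),z)
for nm,pts,ox,z in(("cart",[(122,92),(230,108),(78,378),(185,395)],190,.028),("log",[(262,52),(365,200),(32,212),(130,358)],295,.05)):
    P=[f(p,ox,z) for p in pts]; fr=(P[0]+P[1])/2; bk=(P[2]+P[3])/2; v=fr-bk
    print(nm,fr.round(4),bk.round(4),np.linalg.norm(v),np.degrees(np.arctan2(v[1],v[0])),np.linalg.norm(P[0]-P[1]),np.linalg.norm(P[2]-P[3]))
    w=P[0]-P[1]+P[2]-P[3];print(' across heading-90',np.degrees(np.arctan2(w[1],w[0]))-90)
o=ctrl.get_obs();r=R.from_quat(o["tcp_rot"]);print(r.as_matrix().round(3))
E
```

```text
cart [ 0.5363 -0.1012  0.028 ] [ 0.4308 -0.0859  0.028 ] 0.10658050639256185 -8.268840544225842 0.04033909881180674 0.0398172662768872
 across heading-90 -8.60627760390615
log [ 0.525  -0.4562  0.05  ] [ 0.4676 -0.3724  0.05  ] 0.10157998533603818 -55.55390765543111 0.0646694432492526 0.06295399670335979
 across heading-90 -56.04646829728712
[[ 0.918  0.397 -0.   ]
 [ 0.397 -0.918  0.001]
 [-0.    -0.001 -1.   ]]
```

```bash
python3 - <<'E'
from bench import cams,ctrl
from h import *
t=cams.camera("top");s=cams.camera("scene")
def tri(a,b):
    A=[];B=[]
    for c,p in((t,a),(s,b)):
        q0=ray(c,(p[0]*.64,p[1]*.64),0);o=np.array(c["extrinsics"])[:3,3];d=(q0-o)/np.linalg.norm(q0-o)
        M=np.eye(3)-np.outer(d,d);A.append(M);B.append(M@o)
    x=np.linalg.lstsq(np.vstack(A),np.hstack(B),rcond=None)[0];return x.round(3)
print("bottom",tri((305,388),(240,270)),"top",tri((270,402),(222,77)),tri((270,420),(222,77)))
o=ctrl.get_obs()
cart=np.array([.4308,-.0859]);a=np.radians(-8.4);u=np.array([np.cos(a),np.sin(a)])
g=cart+.022*u
print(g,*[x.round(3) for x in delta(o,[*g,.12],a)])
b=np.radians(-55.8)
print(*[x.round(3) for x in delta(o,[.34,-.25,.25],b)])
E
```

```text
bottom [ 0.305 -0.067  0.103] top [ 0.312 -0.068  0.405] [ 0.295 -0.075  0.41 ]
[ 0.45256399 -0.08911383] [ 38.009 -31.36   13.327] [-0.     0.     0.554] [[ 0.989 -0.146  0.   ]
 [-0.146 -0.989  0.   ]
 [ 0.    -0.    -1.   ]]
[ 21.296 -21.059   0.323] [-0.     0.     1.382] [[ 0.562 -0.827  0.   ]
 [-0.827 -0.562  0.   ]
 [ 0.    -0.    -1.   ]]
```

```bash
python3 -m handwheel '[[0,0,0.14,0,0,0,8.5],[0,0,0.14,0,0,0,8.5],[0,0,0.14,0,0,0,8.5],[0,0,0.134,0,0,0,8.5],[0,0,0,1,-2.9,0,8.5],[0,0,0,1,-2.9,0,8.5],[0,0,0,1,-2.9,0,8.5],[0,0,0,1,-2.9,0,8.5],[0,0,0,1,-2.9,0,8.5],[0,0,0,1,-2.9,0,8.5],[0,0,0,1,-2.9,0,8.5],[0,0,0,1,-2.9,0,8.5],[0,0,0,1,-2.9,0,8.5],[0,0,0,1,-2.9,0,8.5],[0,0,0,1,-2.9,0,8.5],[0,0,0,1,-2.9,0,8.5]]'
cat > st.py <<'E'
from bench import ctrl
from h import *
import sys
np.set_printoptions(suppress=True,precision=4)
def main(x,y,z,deg):
    o=ctrl.get_obs();d,w,m=delta(o,[x,y,z],np.radians(deg))
    print("t",o["time_s"],"pos",o["eef_pos"],"shift_cm",d,"turn",w,"F",o["contact_force"],"M",o["moment"],"w",o["grip_width"],"g",o["grip_force"])
main(*map(float,sys.argv[1:5]))
E
python3 st.py .4526 -.0891 .12 -8.4
```

```text
time_s: 1.95
eef_pos: [0.3979, -0.1999, 0.2534]
tcp_rot: [0.997, -0.073, 0.0, -0.0]
contact_force: [1.0, -0.4, 0.3]
grip_width: 0.0849
grip_force: 0.0
t 1.95 pos [ 0.3979 -0.1999  0.2534] shift_cm [  3.7897 -11.7533  13.3409] turn [-0.0001 -0.0002  0.0003] F [ 1.0037 -0.4032  0.2549] M [-0.0271 -0.0228  0.0011] w 0.08489660864816075 g 0.0
```

```bash
python3 -m handwheel '[[0,0,0,0.6,-2,0.5,8.5],[0,0,0,0.6,-2,0.5,8.5],[0,0,0,0.6,-2,1,8.5],[0,0,0,0.6,-2,2,8.5],[0,0,0,0.7,-2,2,8.5],[0,0,0,0.7,-1.7,2,8.5],[0,0,0,0,0,2,8.5],[0,0,0,0,0,2,8.5],[0,0,0,0,0,1,8.5],[0,0,0,0,0,0,8.5]]'
python3 st.py .4526 -.0891 .12 -8.4
python3 - <<'E'
from bench import cams
import cv2,numpy as np
s=cams.camera("scene")["color"][:,:,::-1]
cv2.imwrite("pics/s2.png",cv2.resize(s[100:220,120:280],(800,600),interpolation=cv2.INTER_CUBIC))
E
```

```text
time_s: 2.95
eef_pos: [0.4518, -0.0908, 0.1226]
tcp_rot: [0.997, -0.073, -0.001, -0.0]
contact_force: [0.3, -0.8, 0.4]
grip_width: 0.0849
grip_force: 0.0
t 2.95 pos [ 0.4518 -0.0908  0.1226] shift_cm [ 0.057  -0.1837  0.262 ] turn [-0.0002  0.0015  0.0002] F [ 0.3    -0.8143  0.4409] M [-0.0034 -0.0182  0.0205] w 0.08488199026811888 g 0.0
```

View pics/s2.png

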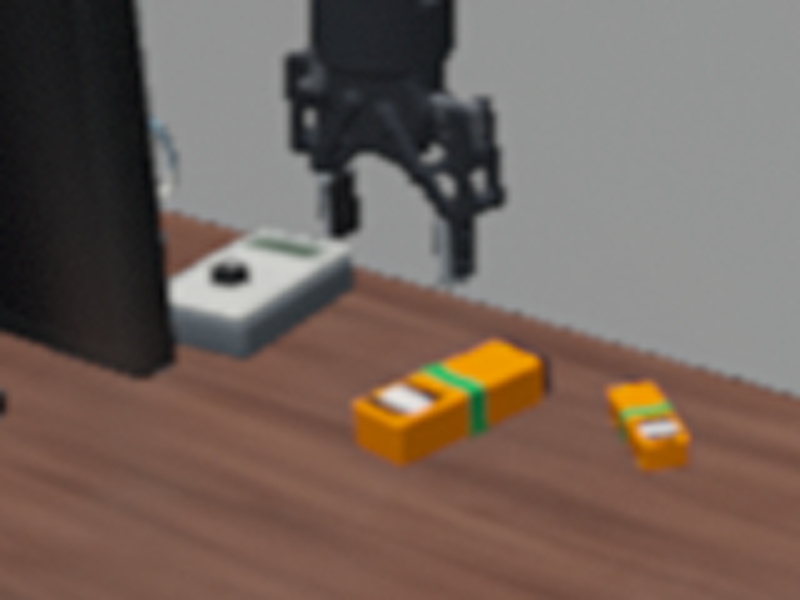

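The gripper stands over the cartridge tail (crop (400,400)), with the fingers on either side of it at (340,220) and (455,270). Nothing else is near, so I'll descend and grip.

```bash
python3 -m handwheel '[[0,0,0,0.05,-0.15,1.5,8.5],[0,0,0,0,0,2,8.5],[0,0,0,0,0,2,8.5],[0,0,0,0,0,2,8.5],[0,0,0,0,0,1.4,8.5],[0,0,0,0,0,0.5,8.5],[0,0,0,0,0,0,8.5]]'
python3 -m handwheel '[[0,0,0,0,0,0,6],[0,0,0,0,0,0,5],[0,0,0,0,0,0,4],[0,0,0,0,0,0,3.5],[0,0,0,0,0,0,3],[0,0,0,0,0,0,3],[0,0,0,0,0,0,3],[0,0,0,0,0,0,3],[0,0,0,0,0,0,3]]' 60
python3 st.py .4526 -.0891 .026 -8.4
```

```text
time_s: 3.7
eef_pos: [0.453, -0.0895, 0.0297]
tcp_rot: [0.997, -0.073, 0.0, -0.0]
contact_force: [-0.2, 0.5, -0.4]
grip_width: 0.085
grip_force: 0.0
time_s: 4.6
eef_pos: [0.4531, -0.0893, 0.0301]
tcp_rot: [0.997, -0.073, 0.0, -0.0]
contact_force: [-0.8, 1.3, 15.6]
grip_width: 0.0387
grip_force: 59.2
t 4.6 pos [ 0.4531 -0.0893  0.0301] shift_cm [-0.0485 -0.0104  0.4052] turn [-0.0003 -0.0009  0.0008] F [-0.843   1.3057 15.6191] M [0.2142 0.2815 0.1901] w 0.03865992981910794 g 59.1511470079422
```

```bash
python3 -m handwheel '[[0,0,0,0,0,-0.5,3],[0,0,0,0,0,-1.5,3],[0,0,0,0,0,-2.5,3],[0,0,0,0,0,-2.5,3],[0,0,0,0,0,-1.5,3],[0,0,0.138,0,0,0,3],[0,0,0.138,0,0,0,3],[0,0,0.138,0,0,0,3],[0,0,0.138,0,0,0,3],[0,0,0.138,0,0,0,3],[0,0,0.138,0,0,0,3],[0,0,0,0,0,0,3],[0,0,0,0,0,0,3]]'
python3 st.py .3923 -.2616 .1 -55.8
```

```text
time_s: 5.9
eef_pos: [0.4528, -0.0893, 0.1144]
tcp_rot: [0.885, -0.466, -0.0, -0.0]
contact_force: [-0.2, 0.4, -1.2]
grip_width: 0.0387
grip_force: 61.2
t 5.9 pos [ 0.4528 -0.0893  0.1144] shift_cm [10.7942 14.7325  1.4422] turn [-0.      0.0002  0.0041] F [-0.2233  0.3904 -1.1617] M [ 0.097  -0.0077 -0.0316] w 0.03867452206401229 g 61.15232706069946
```

```bash
python3 -m handwheel '[[0,0,0,1,1.2,0,3],[0,0,0,1.4,2,0,3],[0,0,0,1.4,2,0,3],[0,0,0,1.4,2,0.5,3],[0,0,0,1.4,2,0.9,3],[0,0,0,1.4,2,0,3],[0,0,0,1.4,2,0,3],[0,0,0,1.4,1.5,0,3],[0,0,0,0,0,1.5,3],[0,0,0,0,0,1.5,3],[0,0,0,0,0,1.5,3],[0,0,0,0,0,0,3],[0,0,0,0,0,0,3],[0,0,0,0,0,0,3]]'
python3 st.py .3923 -.2616 .0418 -55.8
python3 - <<'E'
from bench import cams
import cv2,numpy as np
t=cams.camera("top")["color"][:,:,::-1];s=cams.camera("scene")["color"][:,:,::-1]
cv2.imwrite("pics/t3.png",cv2.resize(t[150:240,250:370],(800,600),interpolation=cv2.INTER_CUBIC))
cv2.imwrite("pics/s3.png",cv2.resize(s[165:255,235:355],(800,600),interpolation=cv2.INTER_CUBIC))
E
```

```text
time_s: 7.3
eef_pos: [0.3921, -0.2614, 0.056]
tcp_rot: [0.884, -0.468, 0.0, -0.0]
contact_force: [-0.2, 0.7, -1.5]
grip_width: 0.0389
grip_force: 61.0
t 7.3 pos [ 0.3921 -0.2614  0.056 ] shift_cm [ 0.0243 -0.0035  1.4217] turn [-0.0005 -0.0007  0.0009] F [-0.1904  0.654  -1.5466] M [ 0.0541  0.0502 -0.0473] w 0.03886709908091011 g 61.018913984298706
```

View pics/t3.png

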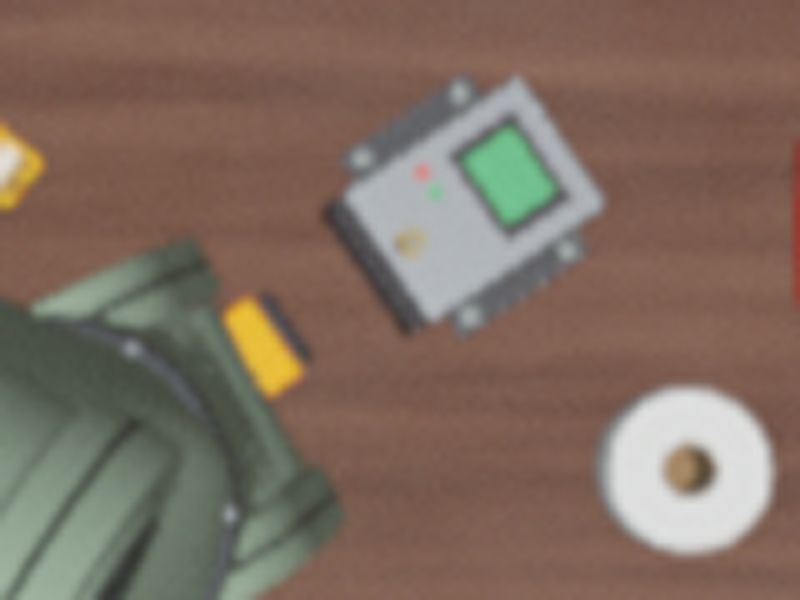

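View pics/s3.png

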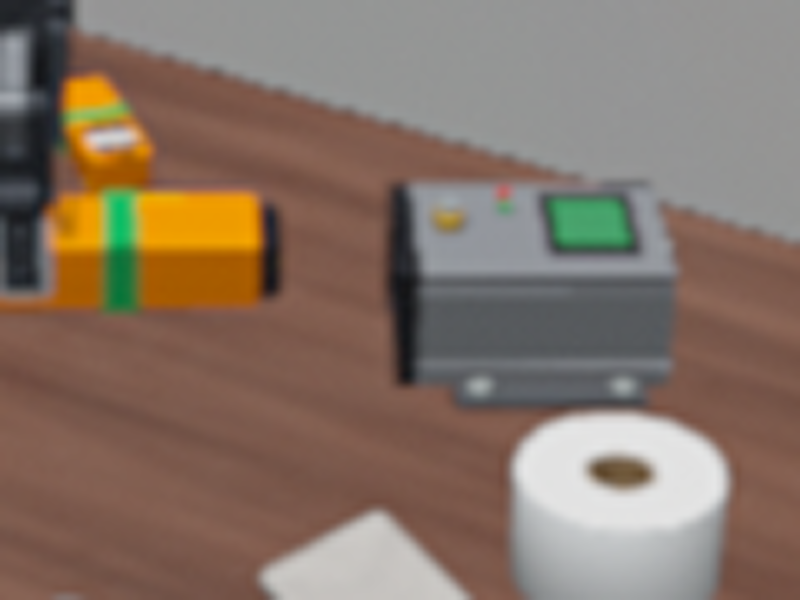

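The scene crop shows the cartridge level and squarely facing the slot. In the top crop its nose-end orange corners are (245,298) and (303,375), and the logger's front corners are (330,212) and (412,330). I'll compute the offset of one from the other.

```bash
python3 - <<'E'
from bench import cams,ctrl
from h import *
np.set_printoptions(suppress=True,precision=4)
t=cams.camera("top");s=cams.camera("scene")
f=lambda p,z:ray(t,((p[0]+.5)/6.667-.5+250,(p[1]+.5)/6.667-.5+150),z)
L=[f(p,.05) for p in((520,78),(605,203),(330,212),(412,330))]
m=(L[2]+L[3])/2;v=(L[0]+L[1])/2-m;print("logger front",m,np.degrees(np.arctan2(v[1],v[0])))
w=L[0]-L[1]+L[2]-L[3];print(np.degrees(np.arctan2(w[1],w[0]))-90)
b=np.radians(-55.8);u=np.array([np.cos(b),np.sin(b),0]);n=np.array([-u[1],u[0],0])
C=[f(p,.054) for p in((245,298),(303,375))];c=(C[0]+C[1])/2;w=C[0]-C[1]
print("cart shoulder mid",c,"ahead/lat of logger front",(c-m)@u,(c-m)@n,"heading",np.degrees(np.arctan2(w[1],w[0]))-90)
o=ctrl.get_obs();p=o["eef_pos"]; print("shoulder from tcp",(c-p)@u,(c-p)@n)
base=p+.0835*u; base[2]=0
for zu in(.022,.026,.030):
  for dy,dz in((.02,.028),(-.02,.028),(-.02,0)):
    q=proj(s,base+n*dy+[0,0,zu+dz]);print(zu,dy,dz,((q+.5-[235,165])*6.667-.5).round(0))
m[2]=0
for dy,dz in((.0335,.05),(-.0335,.05),(-.0335,0)):
  q=proj(s,m+n*dy+[0,0,dz]);print('log',((q+.5-[235,165])*6.667-.5).round(0))
E
```

```text
logger front [ 0.4675 -0.374   0.05  ] -55.646670400074264
-55.911545714677665
cart shoulder mid [ 0.439  -0.3319  0.054 ] ahead/lat of logger front -0.05080259999219482 0.00011076243269448244 heading -53.095907744729196
shoulder from tcp 0.0847216948450772 -0.0008577748754205598
0.022 0.02 0.028 [246. 199.]
0.022 -0.02 0.028 [249. 252.]
0.022 -0.02 0 [248. 318.]
0.026 0.02 0.028 [246. 189.]
0.026 -0.02 0.028 [249. 242.]
0.026 -0.02 0 [248. 309.]
0.03 0.02 0.028 [246. 180.]
0.03 -0.02 0.028 [249. 233.]
0.03 -0.02 0 [248. 299.]
log [384. 182.]
log [394. 271.]
log [391. 390.]
```

```bash
python3 -m handwheel '[[0,0,0,0,0,0.7,3],[0,0,0,0,0,0.7,3],[0,0,0,0,0,0,3],[0,0,0,0,0,0,3],[0,0,0,0.5,0,0,3],[0,0,0,1,0,0,3],[0,0,0,1,0,0,3],[0,0,0,1,0,0,3],[0,0,0,0,0,0,3],[0,0,0,0,0,0,3]]'
python3 st.py .3923 -.2616 .0418 -55.8
python3 -m handwheel '[[0,0,0,0.6,0,0,3],[0,0,0,0.6,0,0,3],[0,0,0,0.6,0,0,3],[0,0,0,0.6,0,0,3],[0,0,0,0,0,0,3],[0,0,0,0,0,0,3]]'
python3 st.py .3923 -.2616 .0418 -55.8
```

```text
time_s: 8.5
eef_pos: [0.4114, -0.2901, 0.0413]
tcp_rot: [0.884, -0.468, -0.0, -0.0]
contact_force: [-0.0, 0.5, -2.3]
grip_width: 0.0387
grip_force: 61.1
t 8.5 pos [ 0.4114 -0.2901  0.0413] shift_cm [-3.4276 -0.0196 -0.0476] turn [ 0.      0.0003 -0.0003] F [-0.0361  0.5305 -2.2646] M [0.1104 0.0687 0.015 ] w 0.03869103397108392 g 61.07713222503662
time_s: 9.1
eef_pos: [0.4249, -0.31, 0.0412]
tcp_rot: [0.884, -0.468, -0.0, -0.0]
contact_force: [-0.3, 0.1, -2.5]
grip_width: 0.0387
grip_force: 61.1
t 9.1 pos [ 0.4249 -0.31    0.0412] shift_cm [-5.8408 -0.0224 -0.0572] turn [ 0.      0.0003 -0.0004] F [-0.2857  0.1031 -2.4838] M [ 0.0842 -0.0133  0.0477] w 0.03870481279499641 g 61.07755422592163
```

```bash
python3 -m handwheel '[[0,0,0,0.4,0,-0.05,3],[0,0,0,0.4,0,0,3],[0,0,0,0.4,0,0,3],[0,0,0,0.3,0,0,3],[0,0,0,0,0,0,3],[0,0,0,0,0,0,3]]'
python3 st.py .3923 -.2616 .0418 -55.8
python3 -m handwheel '[[0,0,0,0.2,0,0,3],[0,0,0,0.2,0,0,3],[0,0,0,0.2,0,0,3],[0,0,0,0,0,0,3],[0,0,0,0,0,0,3]]'
python3 st.py .3923 -.2616 .0418 -55.8
python3 -m handwheel '[[0,0,0,0.2,0,0,3],[0,0,0,0.2,0,0,3],[0,0,0,0,0,0,3],[0,0,0,0,0,0,3]]'
python3 st.py .3923 -.2616 .0418 -55.8
python3 - <<'E'
from bench import cams
import cv2,numpy as np
s=cams.camera("scene")["color"][:,:,::-1]
cv2.imwrite("pics/s4.png",cv2.resize(s[175:235,255:335],(800,600),interpolation=cv2.INTER_CUBIC))
E
```

```text
time_s: 9.7
eef_pos: [0.4334, -0.3224, 0.0417]
tcp_rot: [0.884, -0.468, -0.0, -0.0]
contact_force: [-1.1, -0.4, -2.2]
grip_width: 0.039
grip_force: 61.1
t 9.7 pos [ 0.4334 -0.3224  0.0417] shift_cm [-7.3433 -0.0181 -0.0058] turn [-0.      0.0002 -0.0003] F [-1.1078 -0.4257 -2.1658] M [0.0437 0.06   0.0133] w 0.03901648969398659 g 61.07720375061035
time_s: 10.2
eef_pos: [0.4368, -0.3275, 0.0418]
tcp_rot: [0.884, -0.468, -0.0, -0.0]
contact_force: [0.5, -0.0, -1.8]
grip_width: 0.0388
grip_force: 61.1
t 10.2 pos [ 0.4368 -0.3275  0.0418] shift_cm [-7.9506 -0.0195 -0.0022] turn [-0.      0.0001 -0.0003] F [ 0.4531 -0.0208 -1.8014] M [0.0489 0.046  0.0114] w 0.038776357966711895 g 61.077221632003784
time_s: 10.6
eef_pos: [0.439, -0.3306, 0.0417]
tcp_rot: [0.884, -0.468, -0.0, -0.0]
contact_force: [-1.4, 2.0, -1.6]
grip_width: 0.039
grip_force: 61.1
t 10.6 pos [ 0.439  -0.3306  0.0417] shift_cm [-8.3334 -0.0193 -0.0036] turn [-0.      0.0005 -0.0003] F [-1.4437  2.0313 -1.6405] M [ 0.3709  0.2257 -0.0694] w 0.0389749092173414 g 61.13475322723389
```

View pics/s4.png

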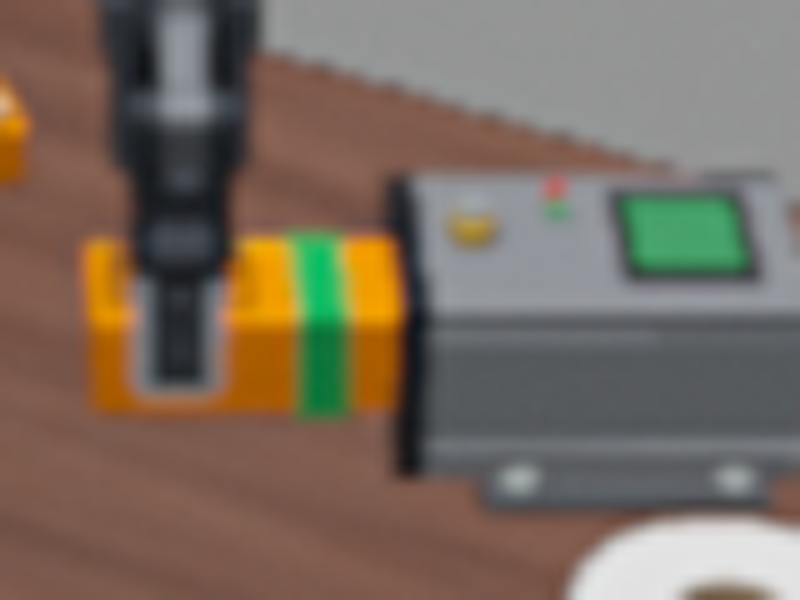

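The spring contact has just been touched: about 2.5 N along the axis. In the picture the tail (95) is about 74 mm from the mouth (400), which puts the nose about 42 mm in. I'll press about 12 mm and then trim.

```bash
python3 -m handwheel '[[0,0,0,0.2,0,0,3],[0,0,0,0.2,0,0,3],[0,0,0,0.2,0,0,3],[0,0,0,0.2,0,0,3],[0,0,0,0.2,0,0,3],[0,0,0,0.2,0,0,3],[0,0,0,0,0,0,3],[0,0,0,0,0,0,3],[0,0,0,0,0,0,3]]'
python3 st.py .3923 -.2616 .0418 -55.8
```

```text
time_s: 11.55
eef_pos: [0.4454, -0.3402, 0.0416]
tcp_rot: [0.884, -0.468, -0.001, -0.0]
contact_force: [-4.3, 6.3, -0.4]
grip_width: 0.039
grip_force: 61.3
t 11.55 pos [ 0.4454 -0.3402  0.0416] shift_cm [-9.4862 -0.0185 -0.0036] turn [ 0.      0.0019 -0.0003] F [-4.2694  6.3049 -0.4265] M [ 1.2811  0.8951 -0.0864] w 0.0389682003163538 g 61.25326752662659
```

```bash
python3 -m handwheel '[[0,0,0,0.15,0,0,3],[0,0,0,0.15,0,0,3],[0,0,0,0.15,0,0,3],[0,0,0,0.15,0,0,3],[0,0,0,0,0,0,3],[0,0,0,0,0,0,3],[0,0,0,0,0,0,3],[0,0,0,0,0,0,3],[0,0,0,0,0,0,3],[0,0,0,0,0,0,3]]'
python3 st.py .3923 -.2616 .0418 -55.8
python3 - <<'E'
from bench import cams
import cv2,numpy as np
s=cams.camera("scene")["color"][:,:,::-1]
cv2.imwrite("pics/s5.png",cv2.resize(s[175:235,255:335],(800,600),interpolation=cv2.INTER_CUBIC))
E
```

```text
time_s: 12.55
eef_pos: [0.4486, -0.3448, 0.0415]
tcp_rot: [0.884, -0.468, -0.001, -0.001]
contact_force: [-5.8, 7.6, 1.2]
grip_width: 0.0386
grip_force: 61.3
t 12.55 pos [ 0.4486 -0.3448  0.0415] shift_cm [-10.0402  -0.0172   0.001 ] turn [ 0.0001  0.003  -0.0003] F [-5.7692  7.5805  1.157 ] M [ 1.7212  1.1941 -0.1863] w 0.03864416302516604 g 61.32320165634155
```

View pics/s5.png

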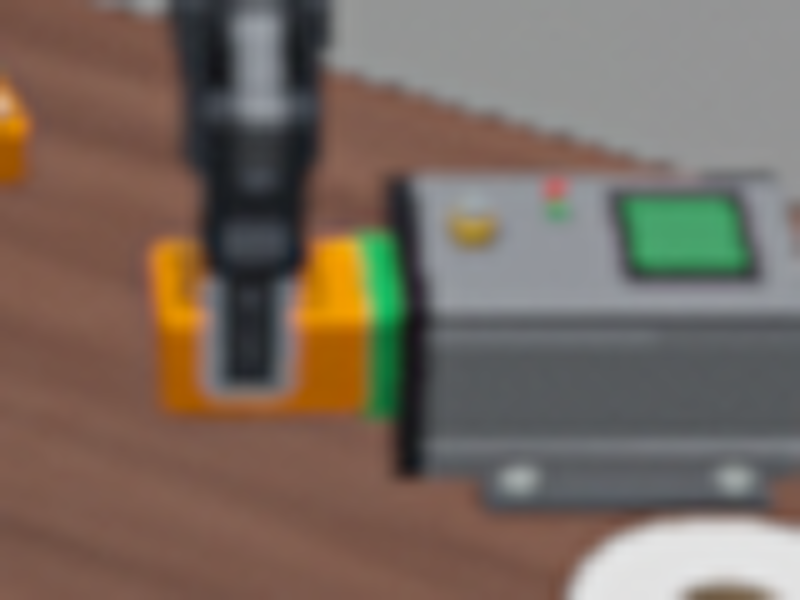

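The slot's front edge (about x=400) lies within the green band (visible from 368 to 405). The push is about 9.5 N and steady, and the cartridge is straight and still gripped.

```bash
python3 -c "
from bench import job;print(job.hand_in())"
```

```text
the job is handed in; nothing more can be done
None
```

The job is handed in: the cartridge is held straight in the logger's slot, pressing the contact with about 9.5 N, with the slot's front edge inside the green band; the hand-in returned no verdict.

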